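Lid and clamp a granulate canister

ROBOT

A 6-joint arm with a two-finger parallel gripper is mounted at the origin on the work surface. World frame = base frame: x ahead of the robot, y to its left, z up, the work surface at z = 0. Lengths are in m, angles in rad, forces in N, time in s.
With the tool pointing down it reaches from about 0.375 to 0.975 m from the base axis. Payload 3.8 kg.
Tool frame: the origin (TCP) lies at the centre of the arm's flange, where the gripper is bolted on; the fingertips stand env.tip_reach ahead of it and the grasp point (between the pads) lies 147 mm ahead of it (env.tip_reach is the distance from the TCP to the fingertips, in m); z points along the fingers, y is the line along which they close (so a half turn about z gives the same grasp; the last joint's range is limited). The gripper opens to 88 mm and grips with 3 to 60 N. Pads are 18 mm wide; open, the fingers measure 123 mm over their backs; the gripper's body (75 mm by 187 mm) begins 45 mm behind the grasp point.
Start: joints at [-1.345, 0.264, 1.604, -0, 1.274, -0.037], TCP at [0.175, -0.652, 0.405] pointing down, gripper open.
Joint ranges: [-2.63, 2.63], [-0.94, 2.18], [0.31, 2.57], [-1.31, 4.45], [0, 2.66], [-2.55, 2.55]. Speed limits (rad/s): [2.57, 2.57, 3.14, 3.14, 3.14, 3.14].

INTERFACE

Orientations are given as a unit quaternion [w, x, y, z].
In Python, from station import readout, cams, close_job, env gives the robot as it stands.
- The arm moves only by the tool play_rows, never from a script. Its argument "deltas" is a list of rows, each a list of 7 numbers: the finger opening in mm, from 0 to 88.1, then the shift along the tool's x, y, z in mm, then the turn, a rotation vector about the tool's x, y, z in degrees. In form: [[fingers, x, y, z, wx, wy, wz], ...]. A call has exactly 8 rows; each row shifts and turns the commanded pose from where the row before left it, along the tool's axes as they then stand; what a row does not reach is not made up. A row lasts 1/8 s, in which the tool goes at most 62.5 mm and 10.7 degrees, less where a joint would pass 70% of its speed; a pose out of reach is approached as far as the arm can. A call with a gripper value outside its range is refused whole. The fingers move at their own pace and stop on an object; "grip_force" is the grip in N (left out, the last holds). Time passes only in rows, so rows that do not move let the fingers close, or fill a call up. It gives the time, the measured TCP pose, the force, the opening and the grip force at its end, in the units of the state.
- readout.get_obs(): the state, without advancing time (a new reading comes with each control period).
- cams.grab_frame(name): name is "scene" or "side" or "wrist"; returns the picture (480x640x3 uint8, red, green, blue); there is no depth.
- cams.camera_model(name): a dict with "intrinsics" (3x3 intrinsics, pixels), "extrinsics" (4x4, takes a point from camera to world coordinates). Camera axes: x right, y down, z forward; pixel columns grow to the right and rows downward; lengths in m; the calibration is good to about 2 mm. The wrist camera is an equidistant fisheye: a pixel r from the principal point sees the ray r / f radians off the axis. A picture is of the moment at which its call begins: read the wrist's pose just before it. camera_model takes no time and is no camera call; for the wrist camera it gives the pose at the moment of the call.
- close_job(): hands the job in; it is judged then, once.
The state is a dict: "t": time; "q": joint angles; "qd": joint speeds; "tau": joint torques, N m; "eef_pos": TCP position; "tcp_rot": TCP orientation; "ft_force": force on the tool from outside, world axes, zero at the start; "moment": the same for the moment, N m; "grip_width": finger opening in m; "finger_force": force on a finger pad.
Only numpy, scipy, OpenCV 4.12 (cv2) and the standard library are available. Lean on these libraries where they do the work, as an engineer would, in place of code of your own. Each camera call takes 0.05 s, during which the arm holds its last target. There are 200 camera calls.

TASK

Put the round grey lid on the black canister so that its plug sits fully down in the mouth, then swing the steel clamp loop over the lid and bring it all the way down until its cross-bar rests home in the forked catch on the other side. The lid is brittle: grip it lightly and set it down gently, without dropping or forcing it. Leave the other things on the bench where they are.

Things in the scene. Friction and masses are not known exactly. Their poses are not given: they have to be found in the camera images.
- pot: Open black plastic canister, 112 mm outside diameter, 104 mm bore, rim 100 mm above the bench, on a 150 x 130 x 6 mm steel base plate, all fixed to the bench. Origin: centre of its underside, at bench height. z up; its +x points to the clamp loop's hinge, its -x to the catch; its y is parallel to the hinge axis.
- lid: Round grey lid, 0.11 to 0.23 kg: disc 120 mm across, 8 mm thick; under it a plug 97 mm across (3.5 mm play all round in the bore), 10 mm deep; knob on top. Origin: centre of the plug's underside, z up; starts lying on its plug on the bench. Seated, the origin is 90 mm above the canister's, any turn about z. Brittle: cracks at a grip over 35 N, knock over 40 N, or 15 mm drop; 10 N grip lifts it.
- lid_knob (a point): Middle of the upper part of the lid's knob, 40 mm above the lid's origin. The knob is an upright cylinder 36 mm across and 34 mm high; its foot is 18 mm and its top 52 mm above the lid's origin.
- bail (a joint): Angle of the steel clamp loop (rad): 0 = level over the lid, cross-bar home in the catch (a stop); 1.57 = upright; 2.6 = leaned right back (a stop). Stiff pivot: stays where left, takes 1 to 3 N at the tab. A rectangle of 10 mm round bar, 92 mm wide (centres), cross-bar 163 mm from the hinge. Closed, it clears the seated lid by 5 mm, knob between its side bars; an unseated lid blocks it.
- bail_hinge (a point): Middle of the clamp loop's hinge axis: 68 mm along +x from the canister's centre, 118 mm above the bench. The axis is the canister's y.
- bail_tab (a point): Grip point on the flat steel tab that sticks out from the middle of the cross-bar, 197 mm from the hinge axis (cross-bar 34 mm nearer the hinge, tab's end 16 mm further out). Tab 26 mm wide parallel to the hinge, 8 mm thick. At angle a: x = 68 - 197 cos(a), z = 118 + 197 sin(a) mm in the canister's frame. Pinched across its width, it can turn between the finger pads as the loop swings.
- catch (a point): Where the middle of the cross-bar rests when home: 95 mm along -x from the canister's centre, 118 mm above the bench. The catch is two steel forks, open upward, 31 mm to either side of this point; their tops are 126 mm above the bench.
- meter: Bystander: loose grey instrument box with dark display panels, 90 x 120 mm, 100 mm high. Origin: centre of its underside.
- jar: Bystander: closed white jar, 70 mm across, 90 mm high. Origin: centre of its underside.
- screwdriver: Bystander: screwdriver, 190 mm long, lying along its own x on the bench.
Things that resemble listed ones, but are neither listed nor needed, are in the scene too. Several things look just like the lid: the one meant starts farthest to the robot's left.

How it is judged:
On the way, in this order (a step that is already met when the one before it is completed fails the run):
1. the lid sits fully down in the canister's mouth and is let go (z of lid in the frame of pot between 0.085 and 0.0935 m and horizontal distance between lid and pot below 0.008 m and angle between lid's own z axis and vertical below 0.06 rad and contact force between the fingers and lid below 0.2 N), for 0.2 s.
2. the clamp loop is down with its cross-bar home in the catch (value of joint bail below 0.06 rad), for 0.2 s.
At the end, for the whole second after the job is handed in: The lid is seated: within 3.5 mm of its full depth, 8 mm of the canister's centre and 0.06 rad of level, let go and at rest; the clamp loop is within 0.06 rad of its closed stop, its cross-bar in the catch (all of step 1 and value of joint bail below 0.06 rad and linear speed of lid below 0.02 m/s); the robot touches nothing.
It fails at once if the brittle lid is squeezed or pressed by the fingers with more than 70 N in all, both fingers together (contact force between the fingers and lid above 70 N).
It fails at once if the brittle lid is forced or knocked against the canister or the clamp loop with more than 40 N (contact force between lid and pot above 40 N).
It fails at once if the brittle lid is dropped: it falls free of the fingers faster than 0.55 m/s (a fall of about 15 mm) (contact force between the fingers and lid below 0.1 N and linear speed of lid above 0.55 m/s).
It fails at once if the instrument box, the jar or the screwdriver is moved more than 30 mm (distance of any of meter, jar, screwdriver from where it was at the start of the episode above 0.03 m).
It also fails if it takes over 70 s, if anything falls off the work surface, if the arm or the gripper's body presses on something with over 40 N, if the wrist force passes 120 N, or if a joint passes its speed limit or range.

## Working session

There is one attempt and no reset: what is moved stays moved. The work goes in short steps, Python scripts to look and compute and a tool call to move; the robot and the scene stay as the last step left them, time stands still between calls to the robot, and variables do not carry over. Pictures are saved under pics/ and viewed, at most 10 in all, crops included, and the job is handed in when it is done.

Besides the shell and the picture viewer there is one more tool, called after ">>>" as a command line: name --pt "numbers of a row" for each row, then --argument value for the rest. play_rows: Moves the arm, as the interface text tells. Its arguments: {"type":"object","properties":{"deltas":{"type":"array"},"grip_force":{"type":"number"}},"required":["deltas"]}

```bash
mkdir -p pics; ls; python3 - <<'E'
from station import readout,cams,env
import cv2,numpy as np
for n in("scene","side"):
    cv2.imwrite(f"pics/{n}0.png",cams.grab_frame(n)[...,::-1]); m=cams.camera_model(n); print(n,np.round(m["intrinsics"],1).tolist(),np.round(m["extrinsics"],3).tolist())
print(env.tip_reach,readout.get_obs())
E
```

```text
pics
scene [[463.4, 0.0, 315.4], [0.0, 463.4, 243.0], [0.0, 0.0, 1.0]] [[-0.356, 0.663, -0.658, 1.217], [0.934, 0.267, -0.237, 0.152], [0.019, -0.699, -0.715, 0.86], [0.0, 0.0, 0.0, 1.0]]
side [[459.8, 0.0, 321.8], [0.0, 459.8, 241.1], [0.0, 0.0, 1.0]] [[-0.994, -0.067, 0.085, 0.409], [-0.108, 0.659, -0.745, 0.702], [-0.006, -0.749, -0.662, 0.832], [0.0, 0.0, 0.0, 1.0]]
0.166 {'t': 0.1, 'q': array([-1.34492419e+00,  2.64661587e-01,  1.60518800e+00,  3.64014487e-05,
        1.27371446e+00, -3.69431951e-02]), 'qd': array([ 0.00184037, -0.00013983, -0.00345254, -0.00062734,  0.00049733,
       -0.00016306]), 'tau': array([-7.98898031e-05, -5.03619039e+01, -3.58070683e+01,  7.30761490e-02,
        2.33261590e-02, -6.21885920e-05]), 'eef_pos': array([ 0.17527471, -0.65153974,  0.40354982]), 'tcp_rot': array([-9.82945620e-04,  9.91378648e-01,  1.31024440e-01, -7.56545282e-05]), 'ft_force': array([-0.62298593,  1.26856504, -0.7897131 ]), 'moment': array([ 0.01122574, -0.0434587 ,  0.01694429]), 'finger_force': 0.0, 'grip_width': 0.08816617755857167}
```

View pics/scene0.png

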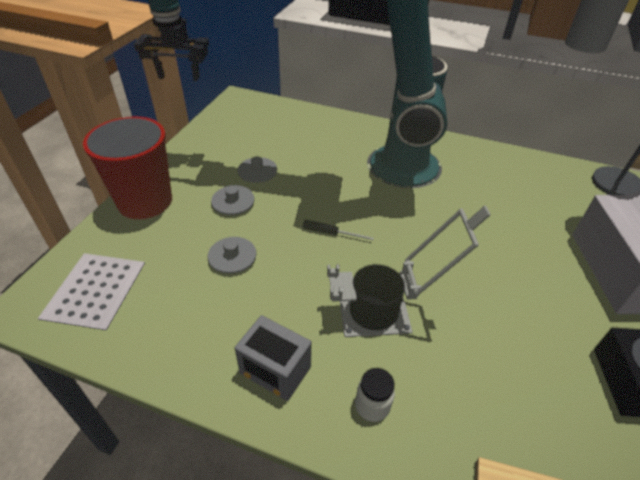

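View pics/side0.png

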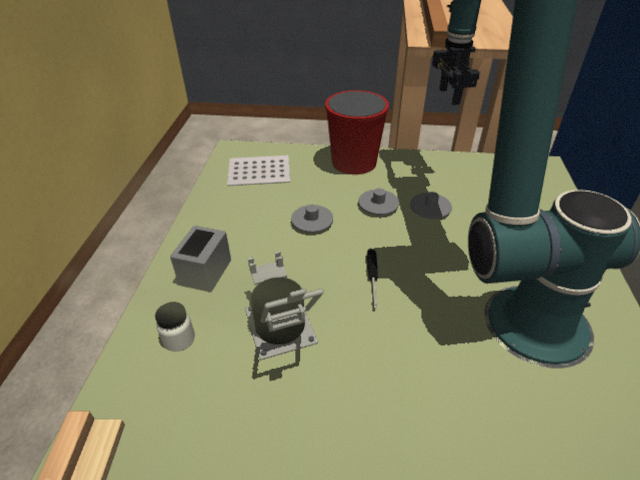

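Scene: lid-like discs with knobs at (257,160), (232,192), (231,246); canister at (379,290), its loop leaned back with the tab at (480,217), and the catch at (335,280). Side view: discs at (431,205), (379,200), (312,217); canister at (279,308).

```bash
cat > h.py <<'E'
import numpy as np,cv2
from station import readout,cams,env
from scipy.spatial.transform import Rotation as R
def ray(n,p):
    m=cams.camera_model(n);E=np.array(m["extrinsics"]);d=np.linalg.inv(np.array(m["intrinsics"]))@[p[0],p[1],1]
    return E[:3,3],E[:3,:3]@d
def atz(n,p,z):
    o,d=ray(n,p);return o+d*(z-o[2])/d[2]
def proj(n,P):
    m=cams.camera_model(n);E=np.array(m["extrinsics"]);K=np.array(m["intrinsics"])
    c=(np.atleast_2d(P)-E[:3,3])@E[:3,:3]; q=c@K.T; return q[:,:2]/q[:,2:]
def tri(a,b):
    (o1,d1),(o2,d2)=ray("scene",a),ray("side",b);d1/=np.linalg.norm(d1);d2/=np.linalg.norm(d2)
    s=np.linalg.lstsq(np.c_[d1,-d2],o2-o1,rcond=None)[0];A,B=o1+d1*s[0],o2+d2*s[1];return (A+B)/2,np.linalg.norm(A-B)
E
python3 - <<'E'
from h import *
for a,b in [((256,159),(432,198)),((232,189),(379,191)),((231,243),(312,208))]: print(tri(a,b),atz("scene",a,.052),atz("side",b,.052))
print("rim",tri((379,280),(279,300)),atz("scene",(379,280),.1),atz("side",(279,300),.1))
s=cv2.imread("pics/scene0.png");d=cv2.imread("pics/side0.png")
a=cv2.resize(s[195:345,310:510],None,fx=4,fy=4,interpolation=cv2.INTER_CUBIC)
cv2.imwrite("pics/potA.png",a)
a=cv2.resize(d[240:365,220:340],(576,600),interpolation=cv2.INTER_CUBIC); cv2.imwrite("pics/potB.png",a)
a=cv2.resize(s[145:280,190:290],None,fx=4,fy=4,interpolation=cv2.INTER_CUBIC)
b=cv2.resize(d[180:240,280:460],None,fx=2.2,fy=4,interpolation=cv2.INTER_CUBIC)
c=np.zeros((540,800,3),np.uint8);c[:,:400]=a;c[:240,400:796]=b;cv2.imwrite("pics/lids.png",c)
E
```

```text
(array([ 0.21296825, -0.40124247,  0.04780794]), np.float64(0.005326590515284323)) [ 0.21460403 -0.40113659  0.052     ] [ 0.21548978 -0.39109072  0.052     ]
(array([ 0.36784377, -0.39929711,  0.05717544]), np.float64(0.0047656601757865265)) [ 0.36522333 -0.40035775  0.052     ] [ 0.36654252 -0.41051464  0.052     ]
(array([ 0.55076628, -0.30442836,  0.05487586]), np.float64(0.002367739738628159)) [ 0.54956845 -0.30489966  0.052     ] [ 0.55093118 -0.30991353  0.052     ]
rim (array([0.57095087, 0.06873533, 0.09779664]), np.float64(0.007035338766233602)) [0.56959239 0.06628299 0.1       ] [0.57180436 0.07463884 0.1       ]
```

View pics/potA.png

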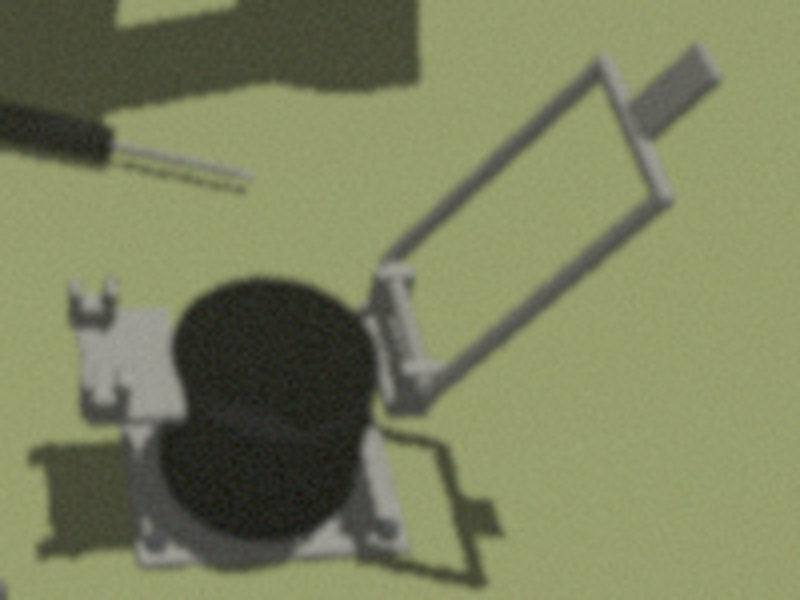

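View pics/potB.png

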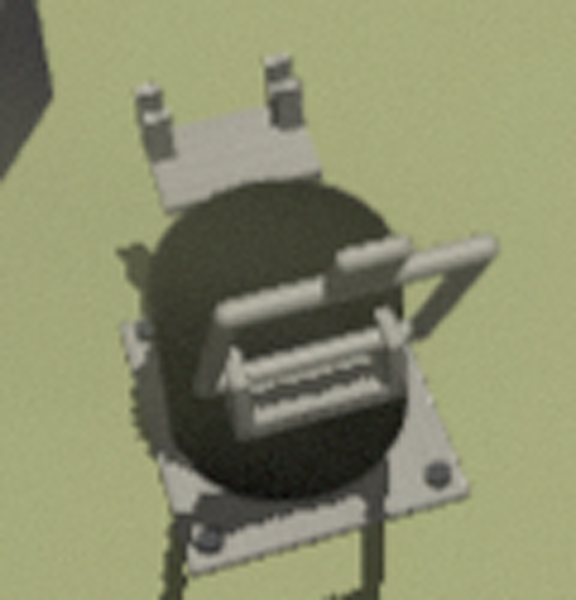

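View pics/lids.png

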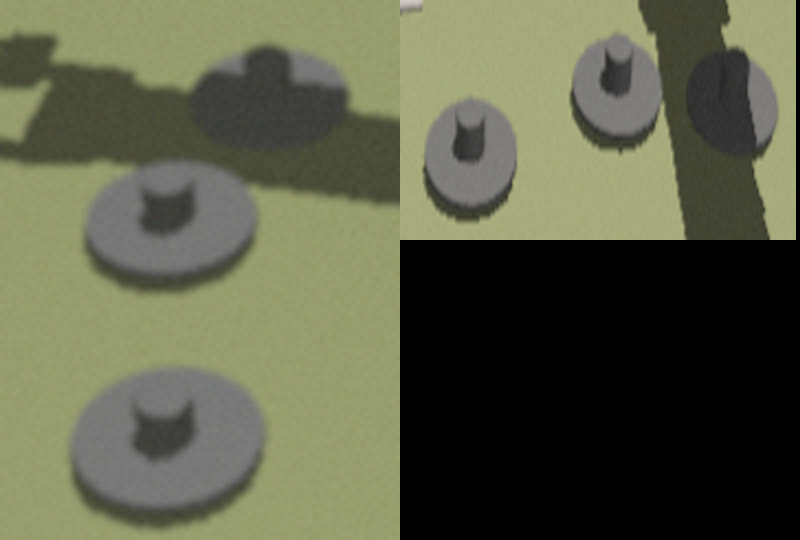

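The three discs stand at about (0.214,-0.40), (0.367,-0.40) and (0.55,-0.305). The farthest left (+y) is the third, at scene pixel (231,246). The crops show it complete, with its knob. The loop is leaned back and the forks are at the left of the canister. I'll fit the pot pose from these features.

```bash
python3 - <<'E'
from h import *
from scipy.optimize import least_squares
S=lambda u,v:(310+u/4,195+v/4); D=lambda u,v:(220+u/4.8,240+v/4.8)
F=[("scene",S(601,68),"L46"),("scene",S(661,198),"L-46"),("scene",S(708,62),"T"),
("side",D(488,247),"L46"),("side",D(225,316),"L-46"),
("scene",S(92,288),(-95,31,126)),("side",D(283,73),(-95,31,126)),("side",D(153,104),(-95,-31,126)),
("scene",S(408,552),(75,-65,6)),("scene",S(140,566),(-75,-65,6)),("side",D(467,492),(75,65,6)),("side",D(192,572),(75,-65,6))]
def P(t,f):
    x,y,w,a=t
    if f=="T": f=(68-213*np.cos(a),0,118+213*np.sin(a))
    elif isinstance(f,str): f=(68-163*np.cos(a),float(f[1:]),118+163*np.sin(a))
    f=np.array(f)/1000.
    return R.from_euler("z",w).apply(f)+[x,y,0]
res=lambda t:np.concatenate([proj(n,P(t,f))[0]-p for n,p,f in F])
s=least_squares(res,[.57,.07,1.5,2.2],loss="soft_l1")
print(s.x,np.degrees(s.x[2]));print(np.round(res(s.x).reshape(-1,2),1).tolist())
x,y,w,a=s.x
th=np.linspace(0,6.28,400);c=np.c_[x+.056*np.cos(th),y+.056*np.sin(th),0*th+.1]
for n in("scene","side"):
    q=proj(n,c); q=(q-[310,195])*4 if n=="scene" else (q-[220,240])*4.8; print(n,q.min(0),q.max(0))
for a,b in [((230.5,245.5),(312.7,207.5))]: print(tri(a,b),atz("scene",a,.052),atz("side",b,.052))
for f in [(68,0,118),(-95,0,118),"T"]: print(f,P(s.x,f))
E
```

```text
[0.57843694 0.06639863 2.01242264 2.1240235 ] 115.30332363347243
[[-0.1, -1.4], [-0.4, -0.5], [0.0, -1.1], [-1.5, 1.1], [-0.1, 0.7], [-0.5, -1.0], [-0.7, 0.3], [-0.8, 0.2], [0.0, -1.1], [-1.3, -0.8], [0.3, 0.4], [-1.0, 0.7]]
scene [166.17207378 273.26685529] [378.00452708 437.25570251]
side [143.76756609 180.954511  ] [398.81460779 372.75210319]
(array([ 0.55112453, -0.30779049,  0.05005768]), np.float64(0.00965459178054942)) [ 0.55750251 -0.30201333  0.052     ] [ 0.54927079 -0.31238798  0.052     ]
(68, 0, 118) [0.54937304 0.12787456 0.118     ]
(-95, 0, 118) [ 0.61904092 -0.01948686  0.118     ]
T [0.50153822 0.22905472 0.29922749]
```

```bash
cat >> h.py <<'E'
def state():
    o=readout.get_obs();q=o["tcp_rot"];return o,np.array(o["eef_pos"]),R.from_quat(np.r_[q[1:],q[0]])
def plan(p,r,tp,ty,n,f):
    """rows from pose p,r to world target tp, tool-down with tool y at world angle ty deg"""
    a=np.radians(ty);Y=np.array([np.cos(a),np.sin(a),0]);Z=np.array([0,0,-1.]);T=R.from_matrix(np.c_[np.cross(Y,Z),Y,Z])
    rv=(r.inv()*T).as_rotvec(degrees=True)/n; out=[]; tp=np.array(tp);p0=p.copy()
    for i in range(n):
        d=r.inv().apply(p0+(tp-p0)*(i+1)/n-p)*1000; row=np.r_[np.round(d),np.round(rv,1)]
        p=p+r.apply(row[:3]/1000); r=r*R.from_rotvec(row[3:],degrees=True); out.append([f]+row.tolist())
    print(out[:8]);print(out[8:]) if n>8 else 0; return p,r
def yaw(r): y=r.apply([0,1,0]);return np.degrees(np.arctan2(y[1],y[0]))
E
python3 - <<'E'
from h import *
o,p,r=state();plan(p,r,[.555,-.306,.36],25.3,16,88)
m=cams.camera_model("wrist");print(m["intrinsics"]);E=np.array(m["extrinsics"]);print(np.round(r.inv().apply(E[:3,3]-p),4),np.round(r.inv().as_matrix()@E[:3,:3],3))
E
```

```text
[[88, 29.0, -15.0, 3.0, -0.0, -0.0, -6.3], [88, 29.0, -11.0, 3.0, -0.0, -0.0, -6.3], [88, 32.0, -8.0, 2.0, -0.0, -0.0, -6.3], [88, 31.0, -5.0, 3.0, -0.0, -0.0, -6.3], [88, 32.0, -1.0, 3.0, -0.0, -0.0, -6.3], [88, 32.0, 2.0, 3.0, -0.0, -0.0, -6.3], [88, 32.0, 6.0, 2.0, -0.0, -0.0, -6.3], [88, 31.0, 10.0, 3.0, -0.0, -0.0, -6.3]]
[[88, 29.0, 12.0, 3.0, -0.0, -0.0, -6.3], [88, 28.0, 16.0, 3.0, -0.0, -0.0, -6.3], [88, 26.0, 19.0, 2.0, -0.0, -0.0, -6.3], [88, 24.0, 21.0, 3.0, -0.0, -0.0, -6.3], [88, 21.0, 24.0, 3.0, -0.0, -0.0, -6.3], [88, 19.0, 26.0, 3.0, -0.0, -0.0, -6.3], [88, 15.0, 28.0, 2.0, -0.0, -0.0, -6.3], [88, 13.0, 30.0, 3.0, -0.0, -0.0, -6.3]]
[[371.64829954   0.         320.69588167]
 [  0.         371.64829954 237.71373835]
 [  0.           0.           1.        ]]
[0.0826 0.0011 0.0201] [[ 0.    -0.951 -0.311]
 [ 1.    -0.     0.001]
 [-0.001 -0.311  0.951]]
```

>>> play_rows --pt "88 29 -15 3 0 0 -6.3" --pt "88 29 -11 3 0 0 -6.3" --pt "88 32 -8 2 0 0 -6.3" --pt "88 31 -5 3 0 0 -6.3" --pt "88 32 -1 3 0 0 -6.3" --pt "88 32 2 3 0 0 -6.3" --pt "88 32 6 2 0 0 -6.3" --pt "88 31 10 3 0 0 -6.3" --grip_force 10

```text
t: 1.1
eef_pos: [0.3664, -0.478, 0.3821]
tcp_rot: [-0.0, 0.84, 0.542, -0.0]
ft_force: [0.8, 0.1, -0.7]
grip_width: 0.0877
finger_force: 0.0
```

>>> play_rows --pt "88 29 12 3 0 0 -6.3" --pt "88 28 16 3 0 0 -6.3" --pt "88 26 19 2 0 0 -6.3" --pt "88 24 21 3 0 0 -6.3" --pt "88 21 24 3 0 0 -6.3" --pt "88 19 26 3 0 0 -6.3" --pt "88 15 28 2 0 0 -6.3" --pt "88 13 30 3 0 0 -6.3"

```text
t: 2.1
eef_pos: [0.5555, -0.3052, 0.3601]
tcp_rot: [-0.0, 0.529, 0.848, -0.0]
ft_force: [-0.6, 0.1, 0.6]
grip_width: 0.088
finger_force: 0.0
```

```bash
cat >> h.py <<'E'
def wray(p,m=None):
    m=m or cams.camera_model("wrist");K=np.array(m["intrinsics"]);E=np.array(m["extrinsics"])
    d=(np.array(p,float)-K[:2,2])/K[0,0];t=np.linalg.norm(d);v=np.r_[d/t*np.sin(t),np.cos(t)] if t>1e-9 else np.array([0,0,1.])
    return E[:3,3],E[:3,:3]@v
def watz(p,z,m=None):
    o,d=wray(p,m);return o+d*(z-o[2])/d[2]
def wproj(P,m=None):
    m=m or cams.camera_model("wrist");K=np.array(m["intrinsics"]);E=np.array(m["extrinsics"])
    c=(np.atleast_2d(P)-E[:3,3])@E[:3,:3];rho=np.linalg.norm(c[:,:2],axis=1);t=np.arctan2(rho,c[:,2])
    return K[:2,2]+K[0,0]*(t/rho)[:,None]*c[:,:2]
E
python3 - <<'E'
from h import *
o,p,r=state();print(p,yaw(r),o["ft_force"])
cv2.imwrite("pics/w1.png",cams.grab_frame("wrist")[...,::-1])
E
```

```text
[ 0.55552861 -0.30517659  0.3600896 ] 26.06289873998481 [-0.60229032  0.14755661  0.57988366]
```

View pics/w1.png

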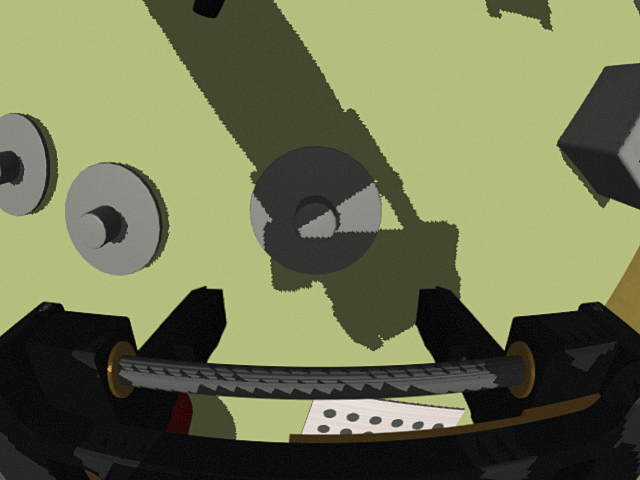

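The wrist view shows the chosen lid with its disc centred at about (315.5,210.5), spanning x 250–381 and y 147–274. Its knob top is at about (318,221). The two look-alikes are at the left.

```bash
python3 - <<'E'
from h import *
from scipy.optimize import least_squares
m=cams.camera_model("wrist");th=np.linspace(0,2*np.pi,720)
def ext(t):
    q=wproj(np.c_[t[0]+.06*np.cos(th),t[1]+.06*np.sin(th),0*th+.018],m);return np.r_[q.min(0),q.max(0)]
s=least_squares(lambda t:ext(t)-[250,147,381.5,274],[.55,-.305],diff_step=1e-3);print(s.x,s.fun)
print(watz((318,221),.052,m)); L=s.x
o,p,r=state();print(wproj(p+r.apply([0,0,.147]),m))
plan(p,r,[L[0],L[1],.044+.147+.03],25.3,8,88)
E
```

```text
[ 0.55674779 -0.30606173] [-0.82102075 -0.92645792  0.81226028  1.18965955]
[ 0.55775347 -0.30287816  0.052     ]
[[316.67278939 327.57270722]]
[[88, -0.0, -0.0, 17.0, 0.0, -0.0, 0.1], [88, -1.0, -1.0, 18.0, 0.0, -0.0, 0.1], [88, -0.0, 0.0, 17.0, 0.0, -0.0, 0.1], [88, -0.0, -0.0, 17.0, 0.0, -0.0, 0.1], [88, -1.0, -1.0, 18.0, 0.0, -0.0, 0.1], [88, -0.0, 0.0, 17.0, 0.0, -0.0, 0.1], [88, -1.0, -0.0, 17.0, 0.0, -0.0, 0.1], [88, 0.0, -1.0, 18.0, 0.0, -0.0, 0.1]]
```

>>> play_rows --pt "88 0 0 20 0 0 0.8" --pt "88 -1 0 20 0 0 0" --pt "88 0 0 20 0 0 0" --pt "88 0 -1 20 0 0 0" --pt "88 0 0 20 0 0 0" --pt "88 0 0 19 0 0 0" --pt "70 0 0 15 0 0 0" --pt "60 0 0 5 0 0 0" --grip_force 10

```text
t: 3.15
eef_pos: [0.5542, -0.3071, 0.2202]
tcp_rot: [-0.001, 0.537, 0.844, -0.0]
ft_force: [-0.5, 0.5, 0.0]
grip_width: 0.0705
finger_force: 0.0
```

>>> play_rows --pt "60 0 0 10 0 0 0" --pt "60 0 0 10 0 0 0" --pt "50 0 0 10 0 0 0" --pt "45 0 0 0 0 0 0" --pt "40 0 0 0 0 0 0" --pt "37 0 0 0 0 0 0" --pt "34 0 0 0 0 0 0" --pt "30 0 0 0 0 0 0" --grip_force 12

```text
t: 4.15
eef_pos: [0.5546, -0.3074, 0.1921]
tcp_rot: [0.0, 0.537, 0.844, -0.0]
ft_force: [-0.9, 0.1, 1.6]
grip_width: 0.0355
finger_force: 12.0
```

>>> play_rows --pt "30 0 0 -5 0 0 0" --pt "30 0 0 -10 0 0 0" --pt "30 0 0 -20 0 0 0" --pt "30 0 0 -30 0 0 0" --pt "30 0 0 -35 0 0 0" --pt "30 0 0 -30 0 0 0" --pt "30 0 0 -20 0 0 0" --pt "30 0 0 -10 0 0 0" --grip_force 14

```text
t: 5.15
eef_pos: [0.5547, -0.3075, 0.3539]
tcp_rot: [0.001, 0.537, 0.844, 0.0]
ft_force: [0.8, -0.5, -2.0]
grip_width: 0.0356
finger_force: 14.0
```

```bash
python3 - <<'E'
from h import *
o,p,r=state();print(p,yaw(r),r.apply([0,0,1]),o["ft_force"],o["grip_width"])
cv2.imwrite("pics/w2.png",cams.grab_frame("wrist")[...,::-1])
L=p+r.apply([0,0,.147])-[0,0,.044]
th=np.linspace(0,2*np.pi,720);q=wproj(np.c_[L[0]+.06*np.cos(th),L[1]+.06*np.sin(th),0*th+L[2]+.018]);print(q.min(0),q.max(0))
plan(p,r,[.578,.066,.352],25.3,16,30)
E
```

```text
[ 0.55471333 -0.3074674   0.35391169] 25.059162226269713 [ 0.00226792 -0.0013812  -0.99999647] [ 0.83760822 -0.50822899 -1.98528401] 0.03561434979347481
[191.12271555 166.04985053] [443.07044915 393.51953476]
[[30, 21.0, 11.0, 0.0, 0.0, 0.0, -0.0], [30, 20.0, 11.0, 0.0, 0.0, 0.0, -0.0], [30, 21.0, 12.0, 0.0, 0.0, 0.0, -0.0], [30, 20.0, 11.0, 0.0, 0.0, 0.0, -0.0], [30, 21.0, 11.0, 0.0, 0.0, 0.0, -0.0], [30, 20.0, 11.0, 1.0, 0.0, 0.0, -0.0], [30, 21.0, 11.0, -0.0, 0.0, 0.0, -0.0], [30, 20.0, 12.0, -0.0, 0.0, 0.0, -0.0]]
[[30, 21.0, 11.0, -0.0, 0.0, 0.0, -0.0], [30, 20.0, 11.0, -0.0, 0.0, 0.0, -0.0], [30, 21.0, 11.0, -0.0, 0.0, 0.0, -0.0], [30, 20.0, 11.0, 0.0, 0.0, 0.0, -0.0], [30, 21.0, 12.0, 0.0, 0.0, 0.0, -0.0], [30, 20.0, 11.0, 0.0, 0.0, 0.0, -0.0], [30, 21.0, 11.0, 0.0, 0.0, 0.0, -0.0], [30, 20.0, 11.0, 0.0, 0.0, 0.0, -0.0]]
```

View pics/w2.png

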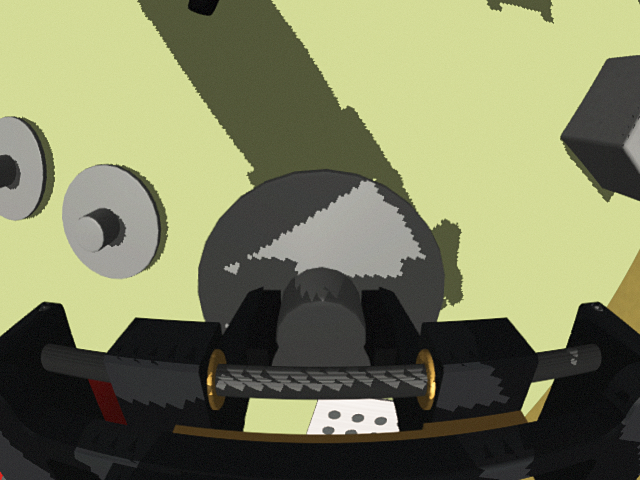

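The lid is held level. Its disc spans x 198–444 with the top edge at row 170. I'll fit its offset in the hand.

```bash
python3 - <<'E'
from h import *
from scipy.optimize import least_squares
o,p,r=state();m=cams.camera_model("wrist");th=np.linspace(0,2*np.pi,720)
def ext(t):
    P=p+r.apply(np.c_[t[0]+.06*np.cos(th),t[1]+.06*np.sin(th),0*th+t[2]]);q=wproj(P,m);return np.r_[q.min(0),q.max(0)[0]]
for z0 in (None,.147+.027,):
    f=(lambda t:ext(t)-[198,170,444]) if z0 is None else (lambda t:ext(np.r_[t,z0])-[198,170,444])
    s=least_squares(f,[0,0,.174][:3 if z0 is None else 2],diff_step=1e-3,x_scale=.01);print(s.x,s.fun)
E
```

```text
[-0.00193285  0.00178622  0.17733407] [ 1.08570930e-11 -8.01492206e-12 -1.08570930e-11]
[-0.00168137  0.00178517] [-2.12401642  0.47362805  2.12540222]
```

>>> play_rows --pt "30 10 5 0 0 0 0" --pt "30 15 8 0 0 0 0" --pt "30 21 12 0 0 0 0" --pt "30 25 13 0 0 0 0" --pt "30 25 13 0 0 0 0" --pt "30 25 14 0 0 0 0" --pt "30 25 13 0 0 0 0" --pt "30 25 13 0 0 0 0"

```text
t: 6.2
eef_pos: [0.564, -0.1113, 0.351]
tcp_rot: [-0.001, 0.536, 0.844, -0.0]
ft_force: [-0.1, -0.1, -0.9]
grip_width: 0.0356
finger_force: 14.0
```

>>> play_rows --pt "30 25 14 0 0 0 0" --pt "30 25 13 0 0 0 0" --pt "30 20 12 0 0 0 0" --pt "30 15 8 0 0 0 0" --pt "30 10 5 0 0 0 0" --pt "30 0 0 0 0 0 0" --pt "30 0 0 0 0 0 0" --pt "30 0 0 0 0 0 0"

```text
t: 7.2
eef_pos: [0.5714, -0.0065, 0.3517]
tcp_rot: [0.0, 0.537, 0.843, -0.0]
ft_force: [-0.5, 0.2, -1.0]
grip_width: 0.0353
finger_force: 14.0
```

```bash
python3 - <<'E'
from h import *
o,p,r=state();print(p,yaw(r),o["grip_width"])
w=cams.grab_frame("wrist")[...,::-1]
s=cv2.resize(cams.grab_frame("scene")[220:370,320:440,::-1],None,fx=2,fy=4,interpolation=cv2.INTER_CUBIC)
c=np.zeros((600,800,3),np.uint8);c[:480,:560]=w[:,40:600];c[:,560:]=s;cv2.imwrite("pics/w3.png",c)
E
```

```text
[ 0.5713993  -0.00650427  0.3517171 ] 24.999865955544863 0.035293180867056774
```

View pics/w3.png

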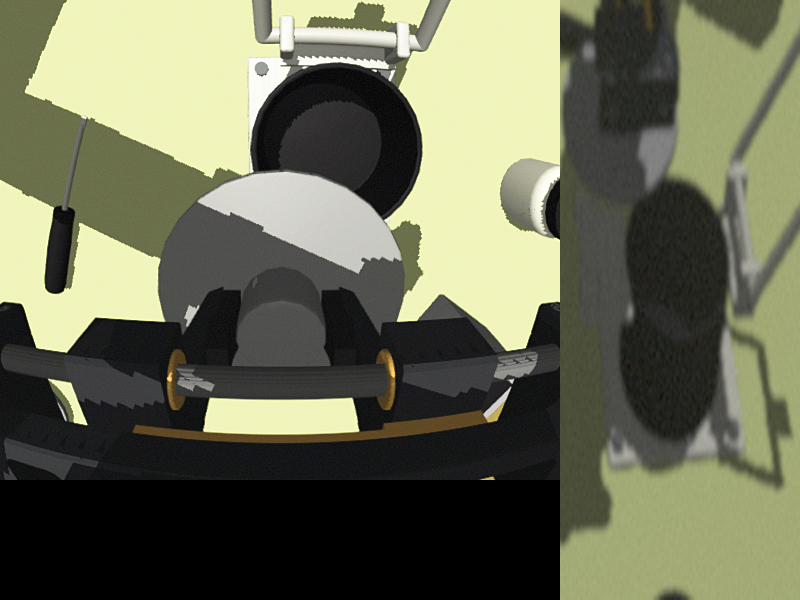

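The canister's rim in the wrist image spans x 291–462 with its top at row 63 (crop shift of 40 added). The hinge bar runs from (303,37) to (455,46). The lid is unchanged in the hand.

```bash
python3 - <<'E'
from h import *
from scipy.optimize import least_squares
o,p,r=state();m=cams.camera_model("wrist");th=np.linspace(0,2*np.pi,720)
def ext(t):
    q=wproj(np.c_[t[0]+.056*np.cos(th),t[1]+.056*np.sin(th),0*th+.1],m);return np.r_[q.min(0),q.max(0)[0]]
s=least_squares(lambda t:ext(t)-[291,63,462],[.578,.066],diff_step=1e-3,x_scale=.01);print("pot",s.x,s.fun)
a,b=watz((303,35),.118,m),watz((455,44),.118,m);print(a,b,np.degrees(np.arctan2(*(a-b)[1::-1])),np.linalg.norm(a-b),(a+b)/2)
pot=np.r_[s.x,0]
off=r.apply([-.0019,.0018,0])
for t in (pot-off,np.array([.578,.066,0])):
  print("tcp target",t); d=t-p;d[2]=0;print(r.inv().apply(d)*1000)
print(r.apply([1,0,0]),r.apply([0,1,0]),r.apply([0,0,1]))
E
```

```text
pot [0.58087857 0.06411472] [-1.15965474  0.09063144  1.33050784]
[0.50924051 0.10705973 0.118     ] [0.58971557 0.1440712  0.118     ] -155.3017138171099 0.08857812532144808 [0.54947804 0.12556546 0.118     ]
tcp target [5.78444177e-01 6.50758322e-02 4.51260194e-08]
[ 6.18426782e+01  3.66337955e+01 -9.23396340e-03]
tcp target [0.578 0.066 0.   ]
[ 6.28679769e+01  3.66218718e+01 -9.31744843e-03]
[-4.22677996e-01  9.06279926e-01 -8.27322088e-05] [ 9.06279928e-01  4.22677986e-01 -1.12398453e-04] [-6.68953786e-05 -1.22486893e-04 -9.99999990e-01]
```

>>> play_rows --pt "30 6 3.5 0 0 0 0" --pt "30 12 7 0 0 0 0" --pt "30 16 9 0 0 0 0" --pt "30 14 9 0 0 0 0" --pt "30 10 6 5 0 0 0" --pt "30 4.3 2.1 10 0 0 0" --pt "30 0 0 10 0 0 0" --pt "30 0 0 5 0 0 0"

```text
t: 8.3
eef_pos: [0.5776, 0.0658, 0.3201]
tcp_rot: [-0.001, 0.537, 0.844, -0.001]
ft_force: [-0.5, -0.4, -1.6]
grip_width: 0.0356
finger_force: 14.0
```

>>> play_rows --pt "30 0 0 6 0 0 0" --pt "30 0 0 6 0 0 0" --pt "30 0 0 4 0 0 0" --pt "30 0 0 4 0 0 0" --pt "30 0 0 3 0 0 0" --pt "30 0 0 0 0 0 0" --pt "30 0 0 0 0 0 0" --pt "30 0 0 0 0 0 0"

```text
t: 9.3
eef_pos: [0.5783, 0.0662, 0.299]
tcp_rot: [0.0, 0.537, 0.844, 0.0]
ft_force: [0.1, -0.1, -1.5]
grip_width: 0.0359
finger_force: 14.0
```

```bash
python3 - <<'E'
from h import *
o,p,r=state();print(p,yaw(r),o["grip_width"],o["ft_force"],r.inv().apply(np.array([.578,.0655,p[2]])-p)*1000)
s=cv2.resize(cams.grab_frame("scene")[210:340,330:430,::-1],(400,520),interpolation=cv2.INTER_CUBIC)
d=cv2.resize(cams.grab_frame("side")[230:360,230:330,::-1],(400,520),interpolation=cv2.INTER_CUBIC)
cv2.imwrite("pics/w4.png",np.hstack([s,d]))
E
```

```text
[0.57826144 0.06615356 0.29897908] 25.06324936289658 0.035885155255389274 [ 0.1453083  -0.14141156 -1.54145855] [-4.81270534e-01 -5.13688290e-01 -1.27997099e-04]
```

View pics/w4.png

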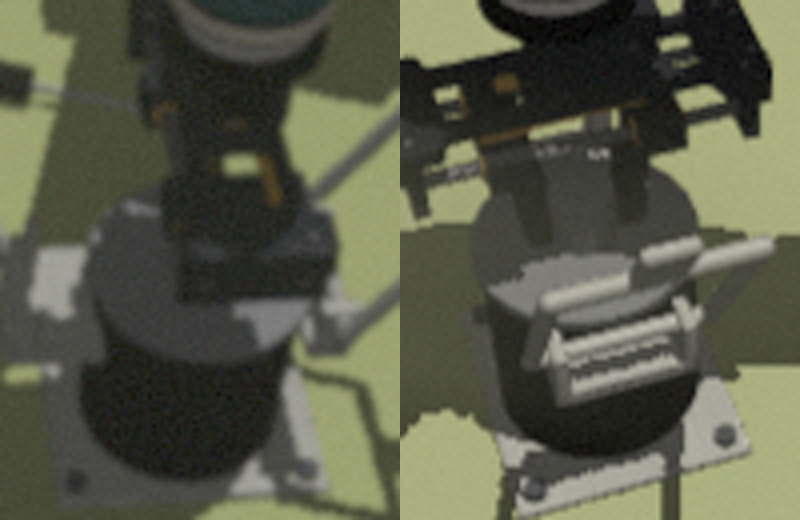

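The lid sits centred over the canister in both views (10 pictures used up). Now a gentle descent, watching the force.

>>> play_rows --pt "30 -0.4 -0.4 1.5 0 0 0" --pt "30 0 0 1.5 0 0 0" --pt "30 0 0 1 0 0 0" --pt "30 0 0 1 0 0 0" --pt "30 0 0 1 0 0 0" --pt "30 0 0 1 0 0 0" --pt "30 0 0 1 0 0 0" --pt "30 0 0 0 0 0 0"

```text
t: 10.4
eef_pos: [0.5779, 0.0656, 0.2906]
tcp_rot: [-0.0, 0.537, 0.844, -0.0]
ft_force: [0.5, -1.1, -1.5]
grip_width: 0.0354
finger_force: 14.0
```

>>> play_rows --pt "30 0 0 1 0 0 0" --pt "30 0 0 1 0 0 0" --pt "30 0 0 1 0 0 0" --pt "30 0 0 1 0 0 0" --pt "30 0 0 0 0 0 0" --pt "30 0 0 0 0 0 0" --pt "30 0 0 0 0 0 0" --pt "30 0 0 0 0 0 0"

```text
t: 11.4
eef_pos: [0.578, 0.0656, 0.2868]
tcp_rot: [0.0, 0.537, 0.844, 0.0]
ft_force: [0.7, -0.2, -2.2]
grip_width: 0.0352
finger_force: 14.0
```

>>> play_rows --pt "30 0 0 1 0 0 0" --pt "30 0 0 0.5 0 0 0" --pt "30 0 0 0.5 0 0 0" --pt "30 0 0 0.5 0 0 0" --pt "30 0 0 0.5 0 0 0" --pt "30 0 0 0 0 0 0" --pt "30 0 0 0 0 0 0" --pt "30 0 0 0 0 0 0"

```text
t: 12.4
eef_pos: [0.578, 0.0656, 0.2838]
tcp_rot: [0.0, 0.537, 0.844, 0.0]
ft_force: [-0.4, -0.5, -1.3]
grip_width: 0.0357
finger_force: 14.0
```

>>> play_rows --pt "30 0 0 0.5 0 0 0" --pt "30 0 0 0.5 0 0 0" --pt "30 0 0 0.5 0 0 0" --pt "30 0 0 0.5 0 0 0" --pt "30 0 0 0 0 0 0" --pt "30 0 0 0 0 0 0" --pt "30 0 0 0 0 0 0" --pt "30 0 0 0 0 0 0"

```text
t: 13.4
eef_pos: [0.5779, 0.0656, 0.282]
tcp_rot: [-0.0, 0.537, 0.844, -0.0]
ft_force: [-3.2, -0.5, 4.9]
grip_width: 0.0356
finger_force: 14.0
```

Contact comes at the expected seated height (0.282), so I release and rise.

>>> play_rows --pt "36 0 0 0 0 0 0" --pt "38 0 0 0 0 0 0" --pt "42 0 0 0 0 0 0" --pt "50 0 0 0 0 0 0" --pt "60 0 0 0 0 0 0" --pt "60 0 0 0 0 0 0" --pt "60 0 0 -15 0 0 0" --pt "60 0 0 -25 0 0 0" --grip_force 5

```text
t: 14.4
eef_pos: [0.5776, 0.0655, 0.3219]
tcp_rot: [-0.001, 0.537, 0.844, -0.001]
ft_force: [1.0, -0.3, 0.4]
grip_width: 0.0602
finger_force: 0.0
```

>>> play_rows --pt "60 0 0 -30 0 0 0" --pt "60 0 0 -40 0 0 0" --pt "60 0 0 -45 0 0 0" --pt "60 0 0 -40 0 0 0" --pt "60 0 0 -25 0 0 0" --pt "60 0 0 -10 0 0 0" --pt "60 0 0 0 0 0 0" --pt "60 0 0 0 0 0 0"

```text
t: 15.4
eef_pos: [0.5777, 0.0656, 0.5101]
tcp_rot: [-0.001, 0.537, 0.844, -0.001]
ft_force: [0.0, 0.8, -0.1]
grip_width: 0.06
finger_force: 0.0
```

```bash
python3 - <<'E'
from h import *
o,p,r=state();print(p,yaw(r),o["grip_width"],o["ft_force"])
m=cams.camera_model("wrist");w=cams.grab_frame("wrist")[...,::-1];cv2.imwrite("pics/w5.png",w)
# numeric check: predicted disc edge if seated vs image gradients, search over lid x,y,z
g=cv2.GaussianBlur(cv2.cvtColor(w,cv2.COLOR_BGR2GRAY),(3,3),0).astype(np.float32)
th=np.linspace(0,2*np.pi,360)
def samp(x,y,z,rad):
    q=wproj(np.c_[x+rad*np.cos(th),y+rad*np.sin(th),0*th+z],m).astype(np.float32)
    v=cv2.remap(g,q[None,:,0],q[None,:,1],cv2.INTER_LINEAR)[0]; ok=(q[:,1]<280)&(q[:,1]>0); return v,ok
best=[]
for z in(.105,.108,.111,.114,.118):
  for x in np.arange(.566,.592,.001):
    for y in np.arange(.052,.08,.001):
      a,ok=samp(x,y,z,.0585);b,_=samp(x,y,z,.0615);best.append((np.abs(a-b)[ok].mean(),z,x,y,ok.sum()))
best.sort(reverse=True)
for z in(.105,.108,.111,.114,.118): print([b for b in best if b[1]==z][:2])
E
```

```text
[0.57767073 0.06556149 0.51012829] 25.055847483966396 0.06001168934014848 [ 0.03320609  0.82089131 -0.12406103]
[(np.float32(31.520193), 0.105, np.float64(0.58), np.float64(0.065), np.int64(360)), (np.float32(30.715218), 0.105, np.float64(0.58), np.float64(0.064), np.int64(360))]
[(np.float32(32.29799), 0.108, np.float64(0.58), np.float64(0.065), np.int64(360)), (np.float32(29.778051), 0.108, np.float64(0.58), np.float64(0.064), np.int64(360))]
[(np.float32(29.68004), 0.111, np.float64(0.58), np.float64(0.065), np.int64(360)), (np.float32(28.724), 0.111, np.float64(0.579), np.float64(0.065), np.int64(360))]
[(np.float32(25.9405), 0.114, np.float64(0.58), np.float64(0.065), np.int64(360)), (np.float32(25.663883), 0.114, np.float64(0.579), np.float64(0.065), np.int64(360))]
[(np.float32(23.837626), 0.118, np.float64(0.576), np.float64(0.068), np.int64(360)), (np.float32(23.795322), 0.118, np.float64(0.577), np.float64(0.068), np.int64(360))]
```

The lid fits best at its seated height (disc top 0.108) and centred. Next the tab: +172 mm along tool x, then down 74 mm.

>>> play_rows --pt "60 10 0 0 0 0 0" --pt "60 25 0 0 0 0 0" --pt "60 35 0 0 0 0 0" --pt "60 40 0 0 0 0 0" --pt "60 35 0 0 0 0 0" --pt "60 20 0 0 0 0 0" --pt "60 7 0 0 0 0 0" --pt "60 0 0 0 0 0 0"

```text
t: 16.45
eef_pos: [0.5052, 0.2214, 0.5115]
tcp_rot: [0.0, 0.537, 0.844, -0.0]
ft_force: [-0.5, 0.1, 0.4]
grip_width: 0.06
finger_force: 0.0
```

```bash
python3 - <<'E'
from h import *
o,p,r=state();print(p,yaw(r))
# bail angle from the scene and wrist pictures: contrast of the projected loop bars
w=R.from_euler("z",115.1,degrees=True)
for n in("scene","wrist"):
    m=cams.camera_model(n);g=cv2.cvtColor(cams.grab_frame(n),cv2.COLOR_RGB2HSV)[...,1].astype(np.float32)
    cv2.imwrite(f"pics/{n}6.png",cams.grab_frame(n)[...,::-1]); out=[]
    for a in np.arange(1.95,2.35,.01):
        v=[]
        for dx in(0,-11,11):
            P=[(rr,y) for y in np.linspace(-40,40,60) if abs(y)>16 for rr in[163+dx]]
            P=np.array([(68-rr*np.cos(a),y,118+rr*np.sin(a)) for rr,y in P])/1000
            P=w.apply(P)+[.5785,.0655,0]
            q=(proj(n,P) if n=="scene" else wproj(P,m)).astype(np.float32);v.append(cv2.remap(g,q[None,:,0],q[None,:,1],1)[0])
        out.append((-(v[0]-(v[1]+v[2])/2).mean(),round(a,3)))
    print(n,sorted(out)[::-1][:4])
E
```

```text
[0.50517156 0.22138652 0.51153043] 25.082202456151258
scene [(np.float32(51.14818), np.float64(2.15)), (np.float32(50.02934), np.float64(2.14)), (np.float32(49.18974), np.float64(2.16)), (np.float32(47.098618), np.float64(2.13))]
wrist [(np.float32(19.054104), np.float64(2.19)), (np.float32(14.053264), np.float64(2.18)), (np.float32(10.083279), np.float64(2.14)), (np.float32(4.2789984), np.float64(2.15))]
```

The loop angle is about 2.145, so shift 3 mm more, descend and pinch.

>>> play_rows --pt "60 3 0 10 0 0 0" --pt "60 0 0 15 0 0 0" --pt "60 0 0 15 0 0 0" --pt "60 0 0 15 0 0 0" --pt "60 0 0 10 0 0 0" --pt "60 0 0 8 0 0 0" --pt "60 0 0 5 0 0 0" --pt "60 0 0 0 0 0 0"

```text
t: 17.65
eef_pos: [0.5038, 0.2241, 0.4335]
tcp_rot: [-0.0, 0.537, 0.844, -0.0]
ft_force: [-0.6, -0.6, 0.5]
grip_width: 0.0599
finger_force: 0.0
```

>>> play_rows --pt "40 0 0 0 0 0 0" --pt "30 0 0 0 0 0 0" --pt "26 0 0 0 0 0 0" --pt "22 0 0 0 0 0 0" --pt "18 0 0 0 0 0 0" --pt "18 0 0 0 0 0 0" --pt "18 0 0 0 0 0 0" --pt "18 0 0 0 0 0 0" --grip_force 20

```text
t: 18.65
eef_pos: [0.5035, 0.2241, 0.4338]
tcp_rot: [-0.0, 0.537, 0.844, -0.0]
ft_force: [-5.0, -2.5, 4.0]
grip_width: 0.0255
finger_force: 20.0
```

```bash
python3 - <<'E'
from h import *
o,p,r=state();print(p,o["grip_width"],o["finger_force"],o["ft_force"],r.apply([0,0,1]))
g=p+r.apply([0,0,.147]);c=R.from_euler("z",-115.1,degrees=True).apply(g-[.5785,.0655,0])*1000
rad=np.hypot(c[0]-68,c[2]-118);a0=np.arctan2(c[2]-118,68-c[0]);print(c,rad,a0)
A=np.linspace(a0,0.0,33);X=68-rad*np.cos(A);Z=118+rad*np.sin(A)
d=np.round(np.c_[np.diff(X),-np.diff(Z)],1)
for k in range(4):print([[18,float(x),0,float(z),0,0,0] for x,z in d[8*k:8*k+8]])
E
```

```text
[0.50351186 0.22405372 0.43381728] 0.02547518863313791 19.99691041186452 [-4.96363609 -2.51872021  4.02313876] [-1.03641146e-03 -2.21216370e-04 -9.99999438e-01]
[175.42641019   0.80028716 286.81736041] 200.09931230172572 2.137513658126341
[[18, -11.5, 0, -6.8, 0, 0, 0], [18, -11.9, 0, -6.0, 0, 0, 0], [18, -12.3, 0, -5.2, 0, 0, 0], [18, -12.6, 0, -4.4, 0, 0, 0], [18, -12.9, 0, -3.5, 0, 0, 0], [18, -13.1, 0, -2.6, 0, 0, 0], [18, -13.2, 0, -1.8, 0, 0, 0], [18, -13.3, 0, -0.9, 0, 0, 0]]
[[18, -13.4, 0, 0.0, 0, 0, 0], [18, -13.3, 0, 0.9, 0, 0, 0], [18, -13.2, 0, 1.8, 0, 0, 0], [18, -13.1, 0, 2.7, 0, 0, 0], [18, -12.9, 0, 3.5, 0, 0, 0], [18, -12.6, 0, 4.4, 0, 0, 0], [18, -12.3, 0, 5.2, 0, 0, 0], [18, -11.9, 0, 6.0, 0, 0, 0]]
[[18, -11.5, 0, 6.8, 0, 0, 0], [18, -11.0, 0, 7.6, 0, 0, 0], [18, -10.5, 0, 8.3, 0, 0, 0], [18, -9.9, 0, 9.0, 0, 0, 0], [18, -9.3, 0, 9.6, 0, 0, 0], [18, -8.6, 0, 10.2, 0, 0, 0], [18, -7.9, 0, 10.8, 0, 0, 0], [18, -7.2, 0, 11.3, 0, 0, 0]]
[[18, -6.4, 0, 11.7, 0, 0, 0], [18, -5.6, 0, 12.1, 0, 0, 0], [18, -4.8, 0, 12.5, 0, 0, 0], [18, -4.0, 0, 12.8, 0, 0, 0], [18, -3.1, 0, 13.0, 0, 0, 0], [18, -2.2, 0, 13.2, 0, 0, 0], [18, -1.3, 0, 13.3, 0, 0, 0], [18, -0.4, 0, 13.4, 0, 0, 0]]
```

The tab is pinched at 25.5 mm. Now swing it along the arc.

>>> play_rows --pt "18 -6 -0.5 -3.6 0 0 0" --pt "18 -11.7 0 -6.4 0 0 0" --pt "18 -12 0 -5.6 0 0 0" --pt "18 -12.4 0 -4.8 0 0 0" --pt "18 -12.7 0 -4 0 0 0" --pt "18 -13 0 -3 0 0 0" --pt "18 -13.2 0 -2.2 0 0 0" --pt "18 -13.2 0 -1.3 0 0 0"

```text
t: 19.65
eef_pos: [0.5439, 0.1379, 0.4637]
tcp_rot: [-0.0, 0.537, 0.844, 0.0]
ft_force: [3.9, 3.9, -11.7]
grip_width: 0.0256
finger_force: 20.0
```

>>> play_rows --pt "18 -6.6 0 -0.3 0 0 0" --pt "18 -13.4 0 0 0 0 0" --pt "18 -13.3 0 0.9 0 0 0" --pt "18 -13.2 0 1.8 0 0 0" --pt "18 -13.1 0 2.7 0 0 0" --pt "18 -12.9 0 3.5 0 0 0" --pt "18 -12.6 0 4.4 0 0 0" --pt "18 -12.3 0 5.2 0 0 0"

```text
t: 20.65
eef_pos: [0.5847, 0.0512, 0.4455]
tcp_rot: [-0.002, 0.537, 0.844, 0.001]
ft_force: [2.6, 9.2, -10.5]
grip_width: 0.0254
finger_force: 20.0
```

```bash
cat > arc.py <<'E'
from h import *
import sys
o,p,r=state();print(p,o["grip_width"],o["finger_force"],o["ft_force"])
g=p+r.apply([0,0,.147]);c=R.from_euler("z",-115.1,degrees=True).apply(g-[.5785,.0655,0])*1000
rad=np.hypot(c[0]-68,c[2]-118);a0=np.arctan2(c[2]-118,68-c[0]);print(c,rad,a0)
n=int(sys.argv[1]);A=np.linspace(a0,0.0,n+1);X=68-200*np.cos(A);Z=118+200*np.sin(A);X[0]=c[0];Z[0]=c[2]
d=np.round(np.c_[np.diff(X),-np.diff(Z)],1);print(d.tolist())
E
python3 arc.py 18
```

```text
[0.58466874 0.05119423 0.44551945] 0.025430200706500566 19.99982646200806 [  2.59852636   9.20252587 -10.49280498]
[-14.96414683   0.39144908 298.52073446] 198.67255781211966 1.140002334363927
[[-11.9, 4.4], [-11.0, 6.4], [-10.5, 7.0], [-10.1, 7.7], [-9.6, 8.3], [-9.0, 8.9], [-8.4, 9.5], [-7.8, 10.0], [-7.2, 10.4], [-6.5, 10.9], [-5.8, 11.3], [-5.1, 11.6], [-4.3, 11.9], [-3.6, 12.2], [-2.8, 12.4], [-2.0, 12.5], [-1.2, 12.6], [-0.4, 12.7]]
```

>>> play_rows --pt "18 -11 0 6.5 0 0 0" --pt "18 -11 0 6.4 0 0 0" --pt "18 -10.5 0 7 0 0 0" --pt "18 -10 0 7.7 0 0 0" --pt "18 -9.5 0 8.3 0 0 0" --pt "18 -8.9 0 8.9 0 0 0" --pt "18 -8.3 0 9.5 0 0 0" --pt "18 -7.7 0 10 0 0 0"

```text
t: 21.65
eef_pos: [0.6173, -0.0182, 0.3827]
tcp_rot: [-0.001, 0.537, 0.844, 0.002]
ft_force: [0.1, 8.9, -4.2]
grip_width: 0.0256
finger_force: 20.0
```

```bash
python3 arc.py 12
```

```text
[ 0.61732733 -0.01819125  0.3827491 ] 0.0255874357448914 19.999307499965653 [ 0.14987809  8.87307888 -4.16101178]
[-9.17480168e+01  8.92628720e-02  2.35750202e+02] 198.4553825889146 0.6351936110742588
[[-7.3, 7.8], [-5.6, 9.0], [-5.1, 9.3], [-4.6, 9.5], [-4.1, 9.8], [-3.6, 10.0], [-3.0, 10.1], [-2.5, 10.3], [-1.9, 10.4], [-1.4, 10.5], [-0.8, 10.6], [-0.3, 10.6]]
```

>>> play_rows --pt "18 -5 0 8.8 0 0 0" --pt "18 -5.6 0 9 0 0 0" --pt "18 -5.1 0 9.3 0 0 0" --pt "18 -4.6 0 9.5 0 0 0" --pt "18 -4.1 0 9.8 0 0 0" --pt "18 -3.5 0 10 0 0 0" --pt "18 -3 0 10 0 0 0" --pt "18 -2.5 0 10.2 0 0 0"

```text
t: 22.65
eef_pos: [0.6316, -0.0484, 0.3069]
tcp_rot: [-0.001, 0.537, 0.844, 0.001]
ft_force: [-0.9, 8.8, -0.1]
grip_width: 0.0256
finger_force: 20.0
```

```bash
python3 arc.py 8
```

```text
[ 0.63161381 -0.04842869  0.30687306] 0.025612929255120643 20.000574588775635 [-0.8556369   8.75095969 -0.06785446]
[-1.25306925e+02 -2.44150583e-02  1.59873812e+02] 197.79025114152938 0.2133224169082774
[[-3.2, 4.8], [-0.9, 5.3], [-0.8, 5.3], [-0.6, 5.3], [-0.5, 5.3], [-0.4, 5.3], [-0.2, 5.3], [-0.1, 5.3]]
```

>>> play_rows --pt "18 -0.7 0 5 0 0 0" --pt "18 -0.7 0 5.3 0 0 0" --pt "18 -0.6 0 5.3 0 0 0" --pt "18 -0.5 0 5.3 0 0 0" --pt "18 -0.4 0 5 0 0 0" --pt "18 -0.3 0 5 0 0 0" --pt "18 0 0 4 0 0 0" --pt "18 0 0 3 0 0 0"

```text
t: 23.65
eef_pos: [0.6334, -0.0518, 0.2731]
tcp_rot: [0.0, 0.537, 0.844, 0.001]
ft_force: [-13.1, 7.2, 27.4]
grip_width: 0.0258
finger_force: 20.0
```

```bash
python3 arc.py 4
```

```text
[ 0.63344536 -0.0517858   0.27305469] 0.025811666784071836 19.99722182750702 [-13.11355862   7.16957828  27.40960451]
[-129.36402977   -0.24780214  126.05497433] 197.528334319226 0.04079014020756954
[[-2.5, 1.9], [-0.1, 2.0], [-0.0, 2.0], [-0.0, 2.0]]
```

At 27 N the arm stalls with the angle reading about 0.04. I'll let go, rise, and then press the tab from above with closed fingers, where the contact height gives the angle directly.

>>> play_rows --pt "18 0 0 -2 0 0 0" --pt "18 0 0 -1 0 0 0" --pt "30 0 0 0 0 0 0" --pt "36 0 0 0 0 0 0" --pt "40 0 0 0 0 0 0" --pt "40 0 0 -10 0 0 0" --pt "40 0 0 -20 0 0 0" --pt "40 0 0 -30 0 0 0"

```text
t: 24.65
eef_pos: [0.6324, -0.0525, 0.3316]
tcp_rot: [-0.0, 0.537, 0.844, -0.0]
ft_force: [-0.1, -0.6, -0.0]
grip_width: 0.04
finger_force: 0.0
```

```bash
python3 - <<'E'
from h import *
o,p,r=state();print(p,o["ft_force"],o["grip_width"])
w=R.from_euler("z",115.1,degrees=True)
for n in("scene","side","wrist"):
    m=cams.camera_model(n);im=cams.grab_frame(n);g=cv2.GaussianBlur(im,(3,3),0)[...,2].astype(np.float32);h=cv2.cvtColor(im,cv2.COLOR_RGB2HSV)[...,1].astype(np.float32);out=[];prof=[]
    for a in np.arange(-.08,.2,.02):
        v=[]
        for y in list(range(-42,-20,2))+list(range(20,42,2)):
            P=w.apply(np.array([(68-163*np.cos(a),y,118+163*np.sin(a))])/1000)+[.5785,.0655,0]
            q=(wproj(P,m) if n=="wrist" else proj(n,P)).astype(np.float32);v.append([cv2.remap(k,q[:,:1],q[:,1:],1)[0,0] for k in(g,h)])
        out.append((round(a,2),*np.round(np.mean(v,0)).tolist()))
    print(n,out)
E
```

```text
[ 0.63238973 -0.05250862  0.33164268] [-0.05470501 -0.57135139 -0.04572812] 0.04002524313918235
scene [(np.float64(-0.08), 77.0, 23.0), (np.float64(-0.06), 79.0, 24.0), (np.float64(-0.04), 81.0, 25.0), (np.float64(-0.02), 83.0, 25.0), (np.float64(0.0), 86.0, 25.0), (np.float64(0.02), 89.0, 22.0), (np.float64(0.04), 92.0, 19.0), (np.float64(0.06), 96.0, 18.0), (np.float64(0.08), 99.0, 18.0), (np.float64(0.1), 101.0, 18.0), (np.float64(0.12), 102.0, 16.0), (np.float64(0.14), 103.0, 14.0), (np.float64(0.16), 103.0, 14.0), (np.float64(0.18), 103.0, 14.0), (np.float64(0.2), 102.0, 13.0)]
side [(np.float64(-0.08), 75.0, 30.0), (np.float64(-0.06), 74.0, 31.0), (np.float64(-0.04), 76.0, 33.0), (np.float64(-0.02), 84.0, 27.0), (np.float64(0.0), 97.0, 23.0), (np.float64(0.02), 107.0, 21.0), (np.float64(0.04), 107.0, 24.0), (np.float64(0.06), 95.0, 33.0), (np.float64(0.08), 85.0, 43.0), (np.float64(0.1), 87.0, 45.0), (np.float64(0.12), 94.0, 45.0), (np.float64(0.14), 96.0, 53.0), (np.float64(0.16), 94.0, 64.0), (np.float64(0.18), 96.0, 68.0), (np.float64(0.2), 103.0, 69.0)]
wrist [(np.float64(-0.08), 100.0, 24.0), (np.float64(-0.06), 116.0, 24.0), (np.float64(-0.04), 124.0, 24.0), (np.float64(-0.02), 132.0, 24.0), (np.float64(0.0), 140.0, 22.0), (np.float64(0.02), 147.0, 19.0), (np.float64(0.04), 148.0, 20.0), (np.float64(0.06), 144.0, 22.0), (np.float64(0.08), 139.0, 22.0), (np.float64(0.1), 135.0, 23.0), (np.float64(0.12), 130.0, 22.0), (np.float64(0.14), 125.0, 23.0), (np.float64(0.16), 121.0, 24.0), (np.float64(0.18), 117.0, 25.0), (np.float64(0.2), 113.0, 25.0)]
```

>>> play_rows --pt "20 0 0 0 0 0 0" --pt "0 2 0 0 0 0 0" --pt "0 2 0 0 0 0 0" --pt "0 0 0 8 0 0 0" --pt "0 0 0 10 0 0 0" --pt "0 0 0 8 0 0 0" --pt "0 0 0 6 0 0 0" --pt "0 0 0 2 0 0 0"

```text
t: 25.8
eef_pos: [0.6307, -0.0489, 0.2958]
tcp_rot: [-0.0, 0.537, 0.844, -0.0]
ft_force: [0.1, 0.1, 0.3]
grip_width: -0.0001
finger_force: 0.0
```

>>> play_rows --pt "0 0 0 2 0 0 0" --pt "0 0 0 1 0 0 0" --pt "0 0 0 1 0 0 0" --pt "0 0 0 1 0 0 0" --pt "0 0 0 1 0 0 0" --pt "0 0 0 0 0 0 0" --pt "0 0 0 0 0 0 0" --pt "0 0 0 0 0 0 0"

```text
t: 26.8
eef_pos: [0.6309, -0.0489, 0.2906]
tcp_rot: [0.0, 0.537, 0.844, 0.0]
ft_force: [-0.0, -0.5, 0.4]
grip_width: 0.0002
finger_force: 0.0
```

>>> play_rows --pt "0 0 0 1 0 0 0" --pt "0 0 0 1 0 0 0" --pt "0 0 0 0.5 0 0 0" --pt "0 0 0 0.5 0 0 0" --pt "0 0 0 0.5 0 0 0" --pt "0 0 0 0.5 0 0 0" --pt "0 0 0 0 0 0 0" --pt "0 0 0 0 0 0 0"

```text
t: 27.8
eef_pos: [0.6309, -0.0489, 0.2883]
tcp_rot: [0.0, 0.537, 0.844, 0.0]
ft_force: [-3.9, 0.6, 9.0]
grip_width: 0.0002
finger_force: 4.6
```

Contact comes at tip height 0.122, exactly the tab's top when closed, so the loop is home. Retreat and verify.

>>> play_rows --pt "0 0 0 -5 0 0 0" --pt "0 0 0 -20 0 0 0" --pt "0 0 0 -40 0 0 0" --pt "0 0 0 -50 0 0 0" --pt "0 0 0 -50 0 0 0" --pt "0 0 0 -30 0 0 0" --pt "0 0 0 -10 0 0 0" --pt "0 0 0 0 0 0 0"

```text
t: 28.8
eef_pos: [0.6309, -0.0489, 0.4921]
tcp_rot: [0.001, 0.537, 0.844, 0.0]
ft_force: [0.9, 0.7, -0.8]
grip_width: 0.0002
finger_force: 0.0
```

```bash
python3 - <<'E'
from h import *
o,p,r=state();print(p,o["ft_force"])
m=cams.camera_model("wrist");w=cams.grab_frame("wrist");g=cv2.GaussianBlur(cv2.cvtColor(w,cv2.COLOR_RGB2GRAY),(3,3),0).astype(np.float32);th=np.linspace(0,2*np.pi,360)
def S(x,y,z,rad):
    q=wproj(np.c_[x+rad*np.cos(th),y+rad*np.sin(th),0*th+z],m).astype(np.float32);return cv2.remap(g,q[None,:,0],q[None,:,1],1)[0],(q[:,1]<280)&(q[:,1]>0)
for z in(.102,.108,.114,.12):
    b=max((np.abs((S(x,y,z,.0585)[0]-S(x,y,z,.0615)[0])[S(x,y,z,.06)[1]]).mean(),x,y) for x in np.arange(.57,.59,.002) for y in np.arange(.055,.076,.002));print(z,b)
E
```

```text
[ 0.63086694 -0.04885848  0.49213254] [ 0.89850193  0.65118897 -0.80496389]
0.102 (np.float32(41.010513), np.float64(0.582), np.float64(0.065))
0.108 (np.float32(45.366287), np.float64(0.58), np.float64(0.063))
0.114 (np.float32(38.956303), np.float64(0.58), np.float64(0.063))
0.12 (np.float32(36.188763), np.float64(0.582), np.float64(0.065))
```

The lid still fits best at its seated height and centred, and the loop is down. Handing in.

```bash
python3 -c "
from station import close_job
print(close_job())"
```

```text
the job is handed in; nothing more can be done
None
```

The job is handed in: by my measurements the lid is seated and centred in the canister and the clamp loop is fully home in its catch; the hand-in returned no verdict.

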